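# Slide a label holder behind the shelf lips and hold the row tight

## Task

Take the loose label holder that stands on the bench, lower its foot through the flared opening at the left end of the rail on the reagent shelf's front edge, card to the front, and slide it slowly to the right behind the rail's lips (no faster than 10 cm a second) until it meets the holder already fitted there. Push on until that sprung holder has gone fully home, and finish while still gripping ours and holding it pressed there, so that I can do up its clamp screw. Leave the other things on the bench where they are.

Things in the scene. Friction and masses are not known exactly. Their poses are not given: they have to be found in the camera images.
- label_holder: Loose grey label holder with a framed white card, 60 g, upright on the bench. Origin: centre of its underside; z up, y along its width, card on the -x side, roughly towards the robot at first. 56 mm wide (y), 80 high: foot 20 deep (x), 6 thick; stem 5 thick (x) to 20 mm height; above it the frame, 9 thick (x), 20 to 80 mm high. Grip the frame across its 9 mm, e.g. 55 mm above the underside.
- shelf: Fixed low reagent shelf, white deck 132 x 320 mm, 40 mm high, an aluminium rail along its front edge, bottles and dishes behind (x > 0.035 in its frame, up to 145 mm above the bench). Origin: on the bench below the middle of the rail's centre line; x to the shelf's back, y along the rail to the left, z up. A black cap closes the rail's left end, a black spring block its right end.
- rail_lips (a point): Point on the rail's centre line at its middle (y = 0), on the channel floor, 43 mm above the bench. The channel is 25 mm wide inside. From y = -135 to +84 mm two lips cover it (underside 11 mm, top 14 mm above the floor), leaving a slot 10.5 mm wide on the centre line: the holder's stem runs in the slot, its foot under the lips.
- rail_entry (a point): Centre of the opening at the rail's left end, on the channel floor (y = +117 mm in the shelf's frame). Here, from y = +84 to +150 mm, the lips are cut away and the walls flare out up to 16 mm above the floor; the foot goes down through it until its underside is 0 to 4 mm above the floor, then to the right, along -y of the shelf.
- fitted_face (a point): Middle of the left end face, at channel-floor level, of the label holder already fitted in the rail (same shape as the loose one). The loose holder, 28 mm from its centre to its end, is pushed against this face. With the spring relaxed it is at y = -45 mm in the shelf's frame.
- fitted_holder (a joint): How far the fitted holder has been pushed to the right along the rail against its spring, in m: 0 relaxed, 0.008 fully home (hard stop). It resists with 4 N at 0, growing to 12 N at 0.008, and springs back if let go.
- timer: Bystander: square white bench timer, 62 x 66 x 19 mm, loose on the bench; origin at the centre of its underside.
- tape: Bystander: roll of tape lying flat, 62 mm across, 19 mm high; origin at the centre of its underside.
- forceps: Bystander: steel forceps lying on the bench, 122 mm long, 8 mm high.
- felt_pen: Bystander: felt pen lying on the bench, 131 mm long, 12 mm high.
Mind the look-alikes: they are no part of the job. Of the things like the label_holder, leave any that is red; of the rest the larger one is meant.

How it is judged:
On the way, in this order (a step that is already met when the one before it is completed fails the run):
1. the holder's foot is down in the rail's opening (x of label_holder in the frame of shelf between -0.004 and 0.004 m and z of label_holder in the frame of shelf between 0.04 and 0.049 m and angle between the z axis of label_holder and the z axis of shelf, either way round below 0.12 rad and horizontal distance between label_holder and rail_entry below 0.01 m), for 0.1 s.
2. the holder has been slid under the lips, half way along (x of label_holder in the frame of shelf between -0.004 and 0.004 m and z of label_holder in the frame of shelf between 0.04 and 0.049 m and angle between the z axis of label_holder and the z axis of shelf, either way round below 0.12 rad and y of label_holder in the frame of shelf below 0.05 m), for 0.1 s.
3. the sprung fitted holder is pushed home by the held one (x of label_holder in the frame of shelf between -0.004 and 0.004 m and z of label_holder in the frame of shelf between 0.04 and 0.049 m and angle between the z axis of label_holder and the z axis of shelf, either way round below 0.12 rad and value of joint fitted_holder above 0.0055 m and contact force between the fingers and label_holder above 2 N), for 0.3 s.
At the end, for the whole second after the job is handed in: The holder is in the rail, foot under the lips (4 mm off centre at most, underside at most 6 mm above the channel floor, upright within 0.12 rad, card in front), at rest, still in the fingers (over 2 N), and keeps the fitted holder pressed in by at least 5.5 of its 8 mm (all of step 3 and y of rail_entry in the frame of label_holder above 0.03 m and y of label_holder in the frame of shelf between -0.032 and -0.018 m and linear speed of label_holder below 0.02 m/s); the arm keeps its last pose, push and grip.
It fails at once if the holder is slid along under the lips faster than 0.15 m/s (x of label_holder in the frame of shelf between -0.004 and 0.004 m and z of label_holder in the frame of shelf between 0.04 and 0.049 m and y of label_holder in the frame of shelf below 0.1 m and linear speed of label_holder above 0.15 m/s).
It fails at once if a bystander on the bench is displaced by more than 2 cm (distance of any of timer, tape, forceps, felt_pen from where it was at the start of the episode above 0.02 m).
It also fails if it takes over 48 s, if anything falls off the work surface, if the arm or the gripper's body presses on something with over 40 N, if the wrist force passes 120 N, or if a joint passes its speed limit or range.

## Robot

A 6-joint arm with a two-finger parallel gripper is mounted at the origin on a cart in front of the work surface, level with it; the furniture and walls round the work are solid. World frame = base frame: x ahead of the robot, y to its left, z up, the work surface at z = 0. Lengths are in m, angles in rad, forces in N, time in s.
With the tool pointing down it reaches from about 0.3 to 0.85 m from the base axis. Payload 4.2 kg.
Tool frame: the origin (TCP) lies midway between the tips of the shut fingers; the grasp point (between the pads) lies 19 mm behind it; z points along the fingers, y is the line along which they close (so a half turn about z gives the same grasp; the last joint's range is limited). The gripper opens to 91 mm and grips with 3 to 60 N. Pads are 32 mm wide; open, the fingers measure 118 mm over their backs; the gripper's body (76 mm by 178 mm) begins 60 mm behind the grasp point.
Start: joints at [-1.128, 0.32, 1.565, -0, 1.257, -0.02], TCP at [0.257, -0.515, 0.188] pointing down, gripper open.
Joint ranges: [-3.11, 3.11], [-0.84, 2.01], [0.21, 2.61], [-1.34, 4.49], [0.05, 2.63], [-2.56, 2.56]. Speed limits (rad/s): [2.57, 2.57, 3.14, 3.14, 3.14, 3.14].

## Interface

Orientations are given as a 3x3 rotation matrix whose columns are the frame's x, y, z axes.
In Python, from plant import ctrl gives the robot as it stands. The module is installed in compiled form; this text tells all that it offers.
- The arm moves only by the shell command python3 -m handwheel 'ROWS'. ROWS is text: rows parted by semicolons, each of 7 numbers parted by spaces: the shift along the tool's x, y, z in mm, then the turn, a rotation vector about the tool's x, y, z in degrees, then the closure, from 0 (fully open) to 1 (shut). A call has 1 to 12 rows; each row shifts and turns the commanded pose from where the row before left it, along the tool's axes as they then stand; what a row does not reach is not made up. A row lasts 1/12 s, in which the tool goes at most 41.7 mm and 7.16 degrees, less where a joint would pass 70% of its speed; a pose out of reach is approached as far as the arm can. A call is refused whole if a number of a shift passes 41.7 or a number of a turn 7.16, either way. A call with a gripper value outside its range is refused whole. The fingers move at their own pace and stop on an object; the grip force is fixed at half the most. Time passes only in rows, so rows that do not move let the fingers close. It gives the time, the measured TCP pose, the force, the opening and the grip force at its end, in the units of the state.
- ctrl.sense(): the state, without advancing time (a new reading comes with each control period).
- ctrl.snapshot(name): name is "scene" or "top" or "wrist"; returns (picture, depth): 420x560x3 uint8, red, green, blue; 420x560 float32, m along the optical axis (not along the pixel's ray), 0 where there is no reading.
- ctrl.get_calibration(name): a dict with "vertical_fov" (degrees; the focal length in pixels is half the picture's height over the tangent of half this angle, whatever the lens; pixels are square), "cx", "cy" (the principal point, pixels), "R" (3x3) and "t" (3): a world point X has camera coordinates R X + t. Camera axes: x right, y down, z forward; pixel columns grow to the right and rows downward; lengths in m; the calibration is good to about 2 mm. A picture is of the moment at which its call begins: read the wrist's pose just before it. get_calibration takes no time and is no camera call; for the wrist camera it gives the pose at the moment of the call.
- ctrl.finish_job(): hands the job in; it is judged then, once.
The state is a dict: "time": time; "qpos": joint angles; "qvel": joint speeds; "tau": joint torques, N m; "eef_pos": TCP position; "tcp_rot": TCP orientation; "contact_force": force on the tool from outside, world axes, zero at the start; "torque": the same for the moment, N m; "width": opening from 0.0 (shut) to 1.0 (fully open); "finger_force": force on a finger pad.
Only numpy, scipy, OpenCV 4.12 (cv2) and the standard library are available. Lean on these libraries where they do the work, as an engineer would, in place of code of your own. Each camera call takes 0.05 s, during which the arm holds its last target. There are 200 camera calls.

## Working session

There is one attempt and no reset: what is moved stays moved. The work goes in short steps, Python scripts to look and compute and a shell command to move; the robot and the scene stay as the last step left them, time stands still between calls to the robot, and variables do not carry over. Pictures are saved under pics/ and viewed, at most 10 in all, crops included, and the job is handed in when it is done.

```bash
mkdir -p pics; cat > h.py <<'E'
import numpy as np, cv2
from plant import ctrl
def snap(n):
    c=ctrl.get_calibration(n); im,d=ctrl.snapshot(n)
    f=im.shape[0]/2/np.tan(np.radians(c["vertical_fov"])/2)
    np.savez(''+n+'.npz',im=im,d=d,f=f,cx=c["cx"],cy=c["cy"],R=c["R"],t=c["t"])
    return im,d
def load(n): return dict(np.load(''+n+'.npz'))
def cloud(n):
    s=load(n); v,u=np.mgrid[:s['d'].shape[0],:s['d'].shape[1]]
    d=s['d']; P=np.stack([(u-s['cx'])/s['f']*d,(v-s['cy'])/s['f']*d,d],-1)
    return s,(P-s['t'])@s['R']
def save(n,im): cv2.imwrite('pics/'+n+'.png',cv2.cvtColor(im,cv2.COLOR_RGB2BGR))
E
python3 - <<'E'
from h import *
for n in ("scene","top"):
    im,d=snap(n); save(n+"0",im); c=load(n); print(n,c['f'],c['R'].round(3).tolist(),c['t'],(d>0).mean())
s=ctrl.sense(); print(s["eef_pos"],s["tcp_rot"].round(3) if hasattr(s["tcp_rot"],'round') else s["tcp_rot"])
E
```

```text
scene 479.88121348838825 [[-0.817, -0.577, 0.005], [-0.277, 0.385, -0.88], [0.506, -0.72, -0.474]] [0.47698132 0.19417602 0.99170552] 0.9959736394557823
top 546.3005383222936 [[0.02, -1.0, 0.003], [-0.981, -0.02, -0.191], [0.191, 0.001, -0.982]] [0.06629562 0.54383979 1.48913693] 0.9958503401360544
[ 0.25648221 -0.51406297  0.18707624] [[ 0.895  0.446 -0.001]
 [ 0.446 -0.895  0.002]
 [ 0.    -0.002 -1.   ]]
```

View pics/scene0.png

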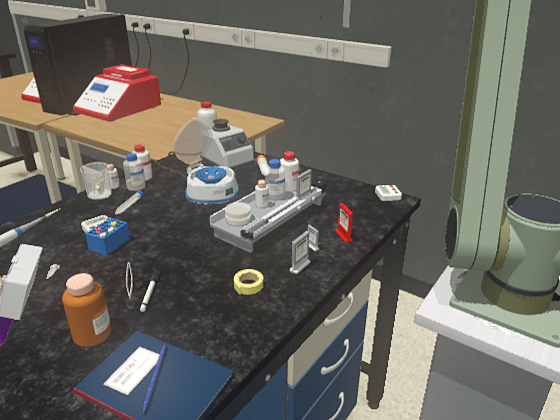

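View pics/top0.png

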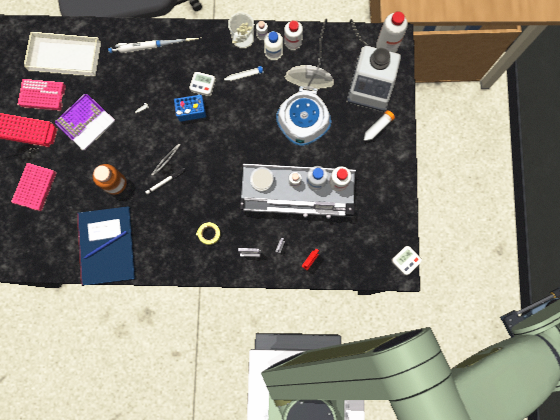

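The scene view shows the larger grey holder at about (300,252), a smaller one at (313,237) and the red one at (345,222). In the top view they are at (249,252), (280,245) and (311,259), and the shelf spans (242–355, 165–215). Next I'll measure with the depth clouds.

```bash
python3 - <<'E'
from h import *
# enlarged crops side by side
s,Pt=cloud("top"); q,Ps=cloud("scene")
a=cv2.resize(s['im'][160:265,230:365],None,fx=4,fy=4,interpolation=cv2.INTER_CUBIC)
b=cv2.resize(q['im'][165:280,205:330],None,fx=4,fy=4,interpolation=cv2.INTER_CUBIC)
save("topcrop",a);save("scenecrop",b)
def rep(nm,P,u0,u1,v0,v1,z0,z1):
    p=P[v0:v1,u0:u1].reshape(-1,3); p=p[(p[:,2]>z0)&(p[:,2]<z1)]
    if len(p)<5: print(nm,len(p));return
    r=cv2.minAreaRect((p[:,:2]*1000).astype(np.float32)); print(nm,len(p),p.mean(0).round(4),np.round(r[0],1),np.round(r[1],1),round(r[2],1),'zmax',p[:,2].max().round(4))
rep("hold top z>60",Pt,232,265,238,264,.06,.1)
rep("hold all",Pt,232,265,238,264,.012,.1)
rep("small",Pt,270,290,232,256,.03,.1)
rep("hold scene",Ps,285,308,225,275,.022,.1)
rep("hold scene top",Ps,285,308,225,275,.07,.1)
rep("shelf deck",Pt,238,360,160,220,.036,.046)
rep("shelf front",Pt,238,360,200,220,.02,.1)
rep("tape",Pt,190,225,218,248,.012,.03)
E
```

```text
hold top z>60 85 [0.4184 0.1649 0.08  ] [418.6 165.6] [ 9.3 55.4] 0.4 zmax 0.0885
hold all 128 [0.4175 0.1658 0.0629] [422.9 172.8] [60.1 69.7] 4.8 zmax 0.0885
small 34 [0.4386 0.0806 0.0529] [439.1  80.6] [ 5.7 35.8] 69.3 zmax 0.0613
hold scene 399 [0.4185 0.1703 0.0536] [430.  134.3] [ 22.9 129.3] 16.8 zmax 0.0823
hold scene top 103 [0.4183 0.1718 0.0774] [419.6 168.7] [58.4 10.7] 88.8 zmax 0.0823
shelf deck 2109 [0.5961 0.0442 0.0417] [594.4  33.3] [319.7 131.4] 87.7 zmax 0.046
shelf front 1502 [0.545  0.0259 0.0543] [540.6  34.5] [ 56.  319.4] 1.2 zmax 0.0994
tape 237 [0.471  0.2858 0.0206] [471.6 291. ] [73.7 66. ] 59.7 zmax 0.0287
```

View pics/topcrop.png

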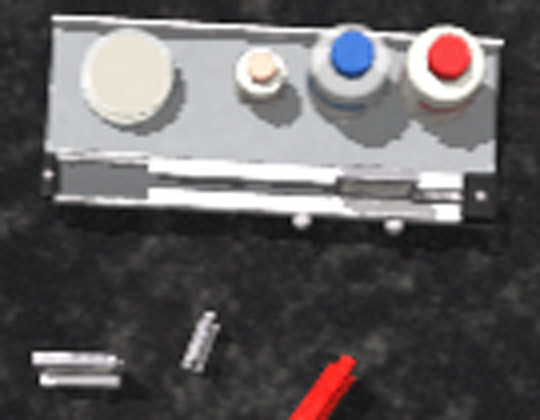

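View pics/scenecrop.png

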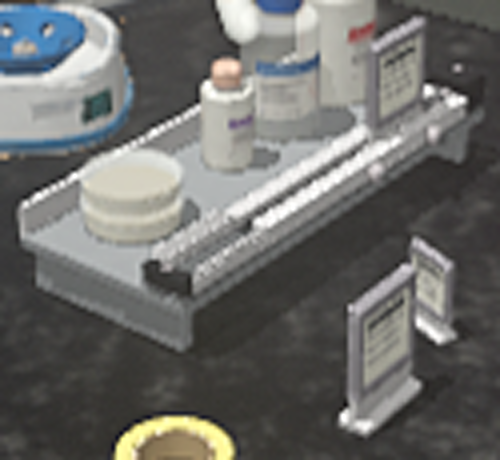

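The top crop shows the rail opening at about crop (60–150, 180), with lips running from there to the right and the fitted holder at (375,188). The scene crop shows our holder's card facing the robot, with the dark end cap at the rail's left. So the holder stands near (0.4185, 0.167) with a yaw of about 0, and the shelf yaw is about -2.3°. First I turn the tool, then travel.

```bash
python3 -m handwheel '0 0 0 0 0 -7 0;0 0 0 0 0 -7 0;0 0 0 0 0 -7 0;0 0 0 0 0 -7 0;0 0 0 0 0 -7 0;0 0 0 0 0 -7 0;0 0 0 0 0 -7 0;0 0 0 0 0 -7 0;0 0 0 0 0 -7 0'; python3 -m handwheel '35 8 0 0 0 0 0;35 8 0 0 0 0 0;35 8 0 0 0 0 0;35 8 0 0 0 0 0;35 8 0 0 0 0 0;35 8 0 0 0 0 0;35 8 0 0 0 0 0;35 8 0 0 0 0 0;35 8 0 0 0 0 0;35 8 0 0 0 0 0'
```

```text
time: 0.85
eef_pos: [0.2566, -0.5142, 0.1873]
tcp_rot: [[0.002, 1.0, -0.0], [1.0, -0.002, 0.001], [0.001, -0.0, -1.0]]
contact_force: [-0.1, -0.1, 0.8]
width: 0.999
finger_force: 0.0
time: 1.68
eef_pos: [0.3394, -0.1635, 0.1877]
tcp_rot: [[0.009, 1.0, -0.0], [1.0, -0.009, 0.0], [0.0, -0.0, -1.0]]
contact_force: [0.9, 0.0, -0.1]
width: 1.002
finger_force: 0.0
```

```bash
python3 -m handwheel '33 8 0 0 0 0 0;33 8 0 0 0 0 0;33 8 0 0 0 0 0;33 8 0 0 0 0 0;33 8 0 0 0 0 0;33 8 0 0 0 0 0;33 8 0 0 0 0 0;33 8 0 0 0 0 0;33 8 0 0 0 0 0;33 8 0 0 0 0 0;0 0 0 0 0 0 0'
python3 - <<'E'
from h import *
im,d=snap("wrist"); save("w1",im); c=load("wrist"); print(-c['R'].T@c['t'],c['R'].round(2).tolist(),ctrl.sense()["eef_pos"])
E
```

```text
time: 2.6
eef_pos: [0.4238, 0.169, 0.1875]
tcp_rot: [[0.004, 1.0, 0.001], [1.0, -0.004, 0.003], [0.003, 0.001, -1.0]]
contact_force: [0.9, -0.6, 0.7]
width: 0.999
finger_force: 0.0
[0.42254153 0.2352978  0.38513257] [[1.0, -0.01, 0.0], [-0.0, -0.97, 0.23], [-0.0, -0.23, -0.97]] [0.42265679 0.16631503 0.18727697]
```

View pics/w1.png

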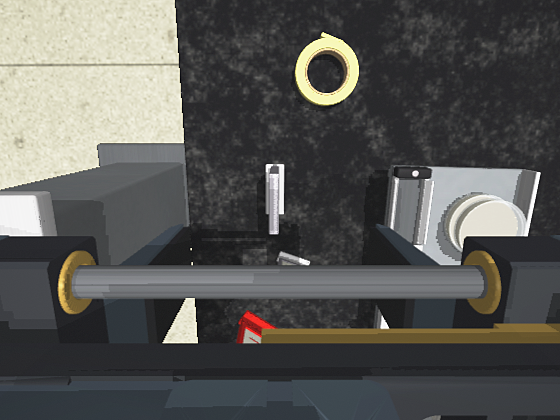

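The wrist view shows our holder at columns 265–285, rows 163–235. The rail's cap is at (415,173) and its open entry at (410,210). I'll measure both from this depth image.

```bash
python3 - <<'E'
from h import *
s,P=cloud("wrist")
def rect(p): 
    r=cv2.minAreaRect((p[:,:2]*1000).astype(np.float32)); return len(p),np.round(r[0],1),np.round(r[1],1),round(r[2],2),p[:,2].min().round(4),p[:,2].max().round(4)
h=P[150:245,255:295].reshape(-1,3)
print('top',rect(h[h[:,2]>.074])); print('all',rect(h[h[:,2]>.012])); print('foot',rect(h[(h[:,2]>.003)&(h[:,2]<.011)]))
t=h[h[:,2]>.074]; e=[np.median(t[(abs(t[:,1]-y)<.006),0]).round(4) for y in (.145,.155,.165,.175,.185)]; print(e)
# rail cross sections
for v in (183,190,197,204,211,218,225,232,238):
    p=P[v,380:445]; print(v,'y',p[30,1].round(4),' '.join(f"{a*1000:.0f}:{z*1000:.0f}" for a,z in p[::2][:, [0,2]]))
v=np.where(abs(P[:,415,2]-.06)<.02)[0]; print([(i,P[i,415].round(4).tolist()) for i in v[:12]])
# top view rail: cap/edges in cloud
E
```

```text
top (626, array([417.8, 187.4]), array([96. ,  8.8]), 88.71, np.float64(0.0742), np.float64(0.3851))
all (694, array([417.8, 187.4]), array([95.9,  9. ]), 89.55, np.float64(0.0129), np.float64(0.3851))
foot (428, array([418.7, 167.3]), array([55.7, 25.2]), 85.31, np.float64(0.0032), np.float64(0.0092))
[np.float64(0.4171), np.float64(0.4172), np.float64(0.4177), np.float64(0.417), np.float64(0.4178)]
183 y 0.1793 534:0 536:1 539:1 541:1 543:2 533:39 533:45 533:51 533:58 536:54 541:45 544:43 546:43 548:43 550:43 551:44 554:43 555:44 557:44 559:44 561:43 562:47 562:51 563:54 564:55 565:58 566:59 577:40 578:41 581:39 582:41 584:41 587:39
190 y 0.1722 535:-0 537:-0 423:385 541:1 533:35 533:40 533:47 533:53 533:59 540:44 542:42 544:44 546:43 548:44 550:44 552:43 554:43 557:41 558:44 560:43 561:45 562:48 563:52 563:54 564:57 566:58 566:61 577:42 580:40 581:41 583:41 585:40 587:41
197 y 0.1652 536:-0 538:-1 540:-1 542:0 533:37 533:42 532:51 531:60 534:58 541:44 543:43 545:44 547:44 549:42 551:42 553:44 554:44 556:45 559:44 560:44 562:45 562:50 563:53 563:55 564:58 565:60 576:40 578:40 580:4
[... 1324 characters left out ...]
473:237 474:238 474:239 476:237 477:236 478:237 553:42 554:44 556:44 558:44 560:43 560:49 561:52 562:55 563:57 564:59 566:59 576:39 578:41 580:40 582:40 585:40 586:40 588:41 591:39 593:40
[(np.int64(166), [0.5546, 0.1961, 0.0444]), (np.int64(167), [0.5517, 0.196, 0.0519]), (np.int64(168), [0.5498, 0.1957, 0.0572]), (np.int64(169), [0.5495, 0.1949, 0.0582]), (np.int64(170), [0.5495, 0.194, 0.0583]), (np.int64(171), [0.5495, 0.1931, 0.0585]), (np.int64(172), [0.5493, 0.1922, 0.0592]), (np.int64(173), [0.5498, 0.1912, 0.0583]), (np.int64(174), [0.5497, 0.1903, 0.0585]), (np.int64(175), [0.5494, 0.1895, 0.0596]), (np.int64(176), [0.55, 0.1883, 0.0584]), (np.int64(177), [0.5505, 0.1872, 0.0573])]
```

```bash
python3 -m handwheel '0 -2.5 20 0 0 0 0;0 -2 20 0 0 0 0;0 0 20 0 0 0 0;0 0 10 0 0 0 0;0 0 0 0 0 0 0;0 0 0 0 0 0 0'; python3 -m handwheel '0 0 0 0 0 0 0'
python3 - <<'E'
from h import *
s,P=cloud("top")
p=P[195:222,238:360].reshape(-1,3)
# front top edges of rail: points 55..61mm high, per y bin
for y in np.arange(-.11,.19,.03):
    k=p[(abs(p[:,1]-y)<.012)&(p[:,2]>.052)&(p[:,2]<.064)]
    print(round(y,3),len(k),np.percentile(k[:,0],[3,50,97]).round(4) if len(k) else '')
E
```

```text
time: 3.15
eef_pos: [0.4174, 0.1631, 0.1176]
tcp_rot: [[0.009, 1.0, -0.001], [1.0, -0.009, -0.001], [-0.001, -0.001, -1.0]]
contact_force: [-0.5, 0.3, -0.0]
width: 1.001
finger_force: 0.0
time: 3.23
eef_pos: [0.4184, 0.1637, 0.1186]
tcp_rot: [[0.009, 1.0, 0.001], [1.0, -0.009, 0.0], [0.0, 0.001, -1.0]]
contact_force: [0.2, 0.4, -0.4]
width: 0.998
finger_force: 0.0
-0.11 17 [0.5236 0.529  0.5532]
-0.08 80 [0.5256 0.5401 0.5575]
-0.05 52 [0.5178 0.531  0.5407]
-0.02 40 [0.527  0.5332 0.5543]
0.01 82 [0.5217 0.5389 0.5609]
0.04 60 [0.5296 0.5411 0.561 ]
0.07 65 [0.531  0.5527 0.5637]
0.1 71 [0.5317 0.543  0.5632]
0.13 33 [0.5324 0.562  0.5678]
0.16 31 [0.5322 0.5634 0.5672]
```

```bash
python3 -m handwheel '2.5 0 20 0 0 0 0;0 0 20 0 0 0 0;0 0 20 0 0 0 0;0 0 16 0 0 0 0;0 0 6 0 0 0 0;0 0 0 0 0 0 0;0 0 0 0 0 0 0.5;0 0 0 0 0 0 1;0 0 0 0 0 0 1;0 0 0 0 0 0 1;0 0 0 0 0 0 1;0 0 0 0 0 0 1'; python3 -m handwheel '0 0 0 0 0 0 1;0 0 0 0 0 0 1;0 0 0 0 0 0 1;0 0 0 0 0 0 1;0 0 0 0 0 0 1;0 0 0 0 0 0 1;0 0 0 0 0 0 1;0 0 0 0 0 0 1;0 0 0 0 0 0 1;0 0 0 0 0 0 1'
```

```text
time: 4.23
eef_pos: [0.4182, 0.1667, 0.0362]
tcp_rot: [[0.008, 1.0, 0.001], [1.0, -0.008, 0.0], [0.0, 0.001, -1.0]]
contact_force: [-0.6, 0.2, 0.7]
width: 0.594
finger_force: 0.0
time: 5.07
eef_pos: [0.4179, 0.1666, 0.0358]
tcp_rot: [[0.008, 1.0, -0.0], [1.0, -0.008, -0.0], [-0.0, -0.0, -1.0]]
contact_force: [-0.7, 0.3, -0.6]
width: 0.095
finger_force: 30.0
```

```bash
python3 -m handwheel '0 0 -10 0 0 0 1;0 0 -25 0 0 0 1;0 0 -25 0 0 0 1;0 0 -25 0 0 0 1;0 0 -15 0 0 0 1;-3 26 0 0 0 0 1;-3 26 0 0 0 0 1;-3 26 0 0 0 0 1;-3 26 0 0 0 0 1;-2 20 0 0 0 0 1;0 6 0 0 0 1.9 1;0 0 0 0 0 0 1'; python3 -m handwheel '0 0 0 0 0 0 1;0 0 0 0 0 0 1'
python3 - <<'E'
from h import *
im,d=snap("wrist"); save("w2",im[100:400])
print(ctrl.sense()["eef_pos"],ctrl.sense()["finger_force"])
s,P=cloud("wrist")
for v in (150,160,170,180,190,200,210):
    p=P[v]; k=np.where((p[:,2]>.03)&(p[:,2]<.2))[0]; print(v,' '.join(f"{u}:{p[u,0]*1000:.0f},{p[u,1]*1000:.0f},{p[u,2]*1000:.0f}" for u in range(240,330,4)))
E
```

```text
time: 6.07
eef_pos: [0.5494, 0.1513, 0.1352]
tcp_rot: [[0.043, 0.999, 0.0], [0.999, -0.043, -0.0], [-0.0, 0.0, -1.0]]
contact_force: [0.2, -0.2, -0.3]
width: 0.092
finger_force: 30.0
time: 6.23
eef_pos: [0.5468, 0.1515, 0.1356]
tcp_rot: [[0.041, 0.999, -0.001], [0.999, -0.041, -0.0], [-0.0, -0.001, -1.0]]
contact_force: [0.4, 0.9, -0.5]
width: 0.097
finger_force: 30.0
[0.54683075 0.15157688 0.13575535] 29.9804949760437
150 240:510,196,0 244:514,196,1 248:518,196,1 252:521,196,1 256:525,196,0 260:529,196,1 264:533,195,2 268:536,195,2 272:540,195,1 276:544,195,1 280:548,195,2 284:551,195,1 288:555,194,1 292:559,194,0 296:563,194,2 300:566,194,1 304:570,194,1 308:574,194,1 312:578,193,-0 316:581,193,-0 320:585,193,-0 324:589,193,1 328:593,193,-0
160 240:510,187,0 244:513,187,0 248:517,187,-1 252:521,187,1 256:525,186,-0 260:528,186,1 264:535,191,56 268:538,191,57 272:541,191,58 276:544,191,58 280:547,191,58 284:551,191,59 288:554,191,58 292:557,191,57 296:560,191,58 300:563,190,58 304:566,190,56 308:571,188,40 312:574,188,40 316:577,188,41 320:581,188,40 324:584,188,41 328:587,188,41
17
[... 1038 characters left out ...]
200 240:507,149,2 244:511,148,1 248:515,148,2 252:519,148,1 256:522,148,1 260:526,148,1 264:533,160,57 268:539,170,106 272:543,179,151 276:545,179,151 280:547,180,153 284:549,179,152 288:552,169,106 292:554,169,107 296:560,155,44 300:562,158,55 304:565,159,60 308:570,154,40 312:573,154,41 316:577,154,40 320:580,154,42 324:584,154,40 328:587,154,40
210 240:506,138,-0 244:510,138,0 248:514,138,0 252:518,138,1 256:522,138,1 260:526,138,1 264:533,151,58 268:538,163,106 272:543,180,175 276:545,180,175 280:547,180,175 284:549,179,174 288:551,179,174 292:554,162,106 296:559,147,43 300:562,150,55 304:565,151,60 308:570,146,41 312:573,145,40 316:577,145,41 320:580,145,42 324:584,145,40 328:587,145,40
```

View pics/w2.png

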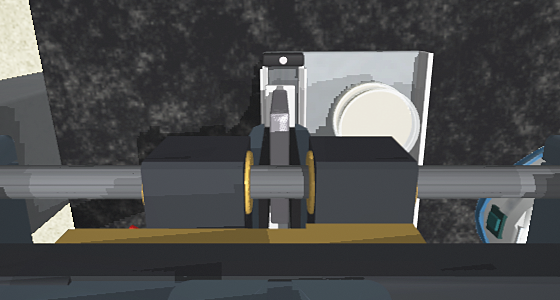

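The wrist view shows the holder hanging over the opening, its foot parallel to the rail with its centre at x ≈ 0.547. The channel centre is at about 0.5485, so I shift 1.7 mm and lower.

```bash
python3 -m handwheel '0 1.7 0 0 0 0 1;0 0 12 0 0 0 1;0 0 12 0 0 0 1;0 0 10 0 0 0 1;0 0 6 0 0 0 1;0 0 5 0 0 0 1;0 0 4 0 0 0 1;0 0 3 0 0 0 1;0 0 1.5 0 0 0 1;0 0 0 0 0 0 1;0 0 0 0 0 0 1'
python3 - <<'E'
from h import *
im,d=snap("wrist"); s,P=cloud("wrist")
print(ctrl.sense()["eef_pos"],ctrl.sense()["contact_force"])
for v in (170,180,190,200,210):
    p=P[v]; print(v,' '.join(f"{u}:{p[u,0]*1000:.0f},{p[u,1]*1000:.0f},{p[u,2]*1000:.0f}" for u in range(258,312,3)))
E
```

```text
time: 7.2
eef_pos: [0.5498, 0.1515, 0.0826]
tcp_rot: [[0.042, 0.999, 0.001], [0.999, -0.042, 0.0], [0.0, 0.001, -1.0]]
contact_force: [0.6, 0.3, -1.2]
width: 0.098
finger_force: 30.0
[0.54982655 0.15150656 0.08267376] [-0.18598545 -0.32093332 -0.11781378]
170 258:536,190,57 261:538,190,57 264:540,190,57 267:542,190,58 270:544,190,57 273:546,190,57 276:548,190,59 279:550,190,58 282:552,190,58 285:554,190,57 288:556,190,56 291:557,190,57 294:559,190,59 297:561,189,57 300:563,189,58 303:565,189,57 306:568,187,41 309:570,187,41
180 258:536,184,55 261:537,182,45 264:539,182,44 267:541,182,44 270:543,182,44 273:545,182,43 276:547,182,44 279:549,182,45 282:551,181,44 285:554,181,44 288:556,181,43 291:558,181,43 294:560,181,43 297:562,181,43 300:563,182,54 303:565,183,58 306:567,183,58 309:570,180,40
190 258:536,177,56 261:537,176,46 264:539,175,43 267:541,177,54 270:543,177,53 273:545,176,52 276:548,180,71 279:549,180,71 282:551,179,71 285:553,179,70 288:555,176,53 291:557,176,53 294:559,176,54 297:561,174,43 300:563,176,53 303:565,176,57 306:566,177,61 309:570,173,40
200 258:535,171,56 261:537,169,47 264:538,168,43 267:541,170,53 270:543,170,53 273:546,180,100 276:548,179,98 279:549,179,99 282:551,179,99 285:553,179,100 288:555,169,53 291:557,169,53 294:559,169,54 297:561,167,43 300:563,169,53 303:565,170,58 306:566,170,59 309:570,166,41
210 258:535,164,56 261:536,163,51 264:538,161,44 267:541,163,53 270:543,163,53 273:547,179,121 276:548,180,122 279:549,179,121 282:551,179,122 285:552,179,122 288:554,179,120 291:557,163,54 294:559,162,53 297:561,160,43 300:563,163,55 303:564,163,57 306:566,163,58 309:570,159,40
```

```bash
python3 -m handwheel '0 -0.3 1.5 0 0 0 1;0 0 1 0 0 0 1;0 0 0 0 0 0 1;0 0 0 0 0 0 1;0 0 0 0 0 0 1'; python3 -m handwheel '-2 0 0 0 0 0 1;-4 0 0 0 0 0 1;-5 0 0 0 0 0 1;-5 0 0 0 0 0 1;-5 0 0 0 0 0 1;-5 0 0 0 0 0 1;-5 0 0 0 0 0 1;-5 0 0 0 0 0 1;-4 0 0 0 0 0 1;0 0 0 0 0 0 1;0 0 0 0 0 0 1'
```

```text
time: 7.67
eef_pos: [0.5493, 0.1515, 0.0799]
tcp_rot: [[0.042, 0.999, 0.0], [0.999, -0.042, -0.0], [-0.0, 0.0, -1.0]]
contact_force: [1.3, -0.3, -0.7]
width: 0.096
finger_force: 30.0
time: 8.58
eef_pos: [0.5476, 0.1113, 0.0799]
tcp_rot: [[0.042, 0.999, 0.0], [0.999, -0.042, 0.0], [0.0, 0.0, -1.0]]
contact_force: [0.8, 0.2, -0.6]
width: 0.098
finger_force: 30.0
```

```bash
python3 -m handwheel '-3 0 0 0 0 0 1;-5 0 0 0 0 0 1;-5 0 0 0 0 0 1;-5 0 0 0 0 0 1;-5 0 0 0 0 0 1;-5 0 0 0 0 0 1;-5 0 0 0 0 0 1;-5 0 0 0 0 0 1;-4 0 0 0 0 0 1;-2 0 0 0 0 0 1;0 0 0 0 0 0 1;0 0 0 0 0 0 1'
python3 - <<'E'
from h import *
im,d=snap("wrist"); s,P=cloud("wrist")
print(ctrl.sense()["eef_pos"],ctrl.sense()["contact_force"])
for v in (185,200,215):
    p=P[v]; print(v,' '.join(f"{u}:{p[u,0]*1000:.0f},{p[u,1]*1000:.0f},{p[u,2]*1000:.0f}" for u in range(258,312,3)))
E
```

```text
time: 9.58
eef_pos: [0.5458, 0.0675, 0.0798]
tcp_rot: [[0.042, 0.999, 0.0], [0.999, -0.042, 0.0], [0.0, 0.0, -1.0]]
contact_force: [0.2, 0.7, -0.5]
width: 0.097
finger_force: 30.0
[0.54579677 0.06763555 0.07985229] [ 0.09198383  0.14761347 -0.59155229]
185 258:532,97,58 261:534,97,58 264:536,97,58 267:538,97,58 270:540,97,57 273:541,96,49 276:543,96,50 279:545,95,49 282:547,95,49 285:549,95,50 288:551,95,50 291:553,97,58 294:555,97,58 297:557,96,58 300:559,96,57 303:561,96,57 306:563,96,58 309:566,93,40
200 258:532,88,58 261:533,88,58 264:535,88,58 267:537,88,58 270:539,87,58 273:542,96,97 276:544,95,96 279:545,95,97 282:547,96,97 285:549,95,97 288:551,85,51 291:553,87,57 294:555,87,58 297:557,87,58 300:559,86,57 303:560,86,57 306:562,86,57 309:566,82,40
215 258:531,78,57 261:533,78,58 264:535,77,57 267:537,77,56 270:541,95,125 273:543,95,125 276:544,95,125 279:545,95,125 282:547,94,123 285:548,95,125 288:549,94,124 291:552,77,58 294:554,77,57 297:556,76,56 300:558,77,58 303:560,76,57 306:562,77,58 309:565,72,39
```

```bash
python3 -m handwheel '-3 -0.2 0 0 0 0 1;-5 0 0 0 0 0 1;-5 -0.2 0 0 0 0 1;-5 0 0 0 0 0 1;-5 0 0 0 0 0 1;-5 0 0 0 0 0 1;-5 0 0 0 0 0 1;-4 0 0 0 0 0 1;-4 0 0 0 0 0 1;-2 0 0 0 0 0 1;0 0 0 0 0 0 1;0 0 0 0 0 0 1'; python3 -m handwheel '-1 0 0 0 0 0 1;-1 0 0 0 0 0 1;-1 0 0 0 0 0 1;-1 0 0 0 0 0 1;-1 0 0 0 0 0 1;-1 0 0 0 0 0 1;0 0 0 0 0 0 1;0 0 0 0 0 0 1'
```

```text
time: 10.63
eef_pos: [0.5436, 0.0245, 0.0799]
tcp_rot: [[0.042, 0.999, 0.0], [0.999, -0.042, 0.0], [0.0, 0.0, -1.0]]
contact_force: [-0.1, 0.0, -0.4]
width: 0.093
finger_force: 30.0
time: 11.3
eef_pos: [0.5434, 0.0192, 0.0799]
tcp_rot: [[0.042, 0.999, 0.0], [0.999, -0.042, 0.001], [0.001, 0.0, -1.0]]
contact_force: [-1.2, 2.6, -0.8]
width: 0.096
finger_force: 30.0
```

```bash
python3 -m handwheel '-1 0 0 0 0 0 1;-1 0 0 0 0 0 1;-1 0 0 0 0 0 1;-1 0 0 0 0 0 1;0 0 0 0 0 0 1;0 0 0 0 0 0 1'; python3 -m handwheel '-1 0 0 0 0 0 1;-1 0 0 0 0 0 1;-1 0 0 0 0 0 1;0 0 0 0 0 0 1;0 0 0 0 0 0 1'
```

```text
time: 11.8
eef_pos: [0.5433, 0.016, 0.08]
tcp_rot: [[0.042, 0.999, 0.0], [0.999, -0.042, 0.002], [0.003, 0.0, -1.0]]
contact_force: [0.4, 6.2, 0.5]
width: 0.095
finger_force: 30.0
time: 12.22
eef_pos: [0.5432, 0.0137, 0.0801]
tcp_rot: [[0.043, 0.999, 0.001], [0.999, -0.043, 0.004], [0.004, 0.0, -1.0]]
contact_force: [-0.0, 9.1, 0.5]
width: 0.099
finger_force: 30.0
```

```bash
python3 -m handwheel '-1 0 0 0 0 0 1;-1 0 0 0 0 0 1;-1 0 0 0 0 0 1;0 0 0 0 0 0 1;0 0 0 0 0 0 1'; python3 -m handwheel '-1 0 0 0 0 0 1;-0.5 0 0 0 0 0 1;0 0 0 0 0 0 1;0 0 0 0 0 0 1'
python3 - <<'E'
from h import *
im,d=snap("wrist"); s,P=cloud("wrist"); st=ctrl.sense()
print(st["eef_pos"],st["contact_force"])
for v in (185,200,215):
    p=P[v]; print(v,' '.join(f"{u}:{p[u,0]*1000:.0f},{p[u,1]*1000:.0f},{p[u,2]*1000:.0f}" for u in range(258,312,3)))
E
```

```text
time: 12.63
eef_pos: [0.5432, 0.0114, 0.0801]
tcp_rot: [[0.043, 0.999, 0.001], [0.999, -0.043, 0.005], [0.005, 0.0, -1.0]]
contact_force: [0.8, 11.0, 0.4]
width: 0.096
finger_force: 30.0
time: 12.97
eef_pos: [0.5432, 0.0109, 0.0802]
tcp_rot: [[0.044, 0.999, 0.001], [0.999, -0.044, 0.007], [0.007, 0.001, -1.0]]
contact_force: [1.0, 14.1, 1.1]
width: 0.097
finger_force: 30.0
[0.54314383 0.01091664 0.0801757 ] [-1.16940665 14.4148379   0.55405924]
185 258:529,41,56 261:531,41,58 264:533,41,57 267:535,41,58 270:537,40,57 273:539,40,57 276:541,39,51 279:543,39,51 282:545,39,52 285:547,39,50 288:549,39,51 291:551,40,57 294:552,40,57 297:554,40,58 300:556,40,57 303:558,40,57 306:560,40,58 309:563,36,40
200 258:529,31,58 261:531,31,58 264:533,31,58 267:535,31,59 270:537,31,57 273:540,39,98 276:541,39,97 279:543,39,98 282:544,39,97 285:546,39,98 288:548,29,51 291:550,30,57 294:552,30,56 297:554,30,58 300:556,30,58 303:558,30,57 306:560,30,56 309:563,26,41
215 258:528,21,57 261:530,21,58 264:532,21,58 267:534,21,57 270:539,38,125 273:540,38,125 276:541,38,126 279:543,38,126 282:544,38,125 285:545,37,124 288:547,38,125 291:550,20,57 294:552,20,58 297:554,20,57 300:556,20,58 303:558,20,57 306:560,20,57 309:563,15,40
```

```bash
python3 -m handwheel '-0.5 0 0 0 0 0 1;-0.5 0 0 0 0 0 1;0 0 0 0 0 0 1;0 0 0 0 0 0 1;0 0 0 0 0 0 1;0 0 0 0 0 0 1;0 0 0 0 0 0 1;0 0 0 0 0 0 1;0 0 0 0 0 0 1;0 0 0 0 0 0 1'
python3 - <<'E'
from h import *
im,d=snap("scene"); save("s2",cv2.resize(im[130:250,200:340],None,fx=4,fy=4,interpolation=cv2.INTER_CUBIC))
E
```

```text
time: 13.85
eef_pos: [0.5432, 0.0108, 0.0802]
tcp_rot: [[0.044, 0.999, 0.001], [0.999, -0.044, 0.008], [0.008, 0.001, -1.0]]
contact_force: [0.6, 16.4, 1.4]
width: 0.102
finger_force: 30.0
```

View pics/s2.png

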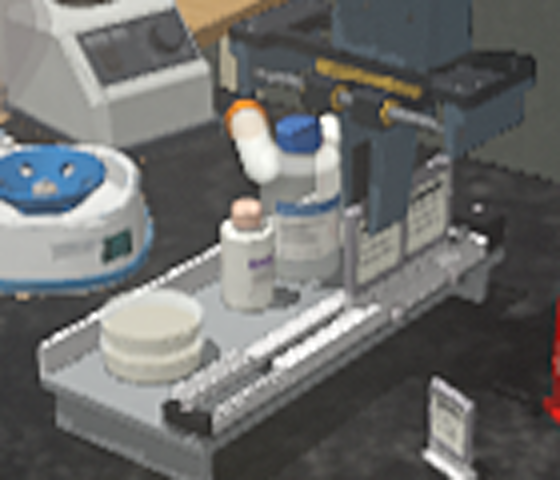

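The picture shows our holder, at about (375,245), standing in the rail against the fitted one at (425,215), card to the front and still held. The force is steady at 16 N and the holder no longer moves, so it is home.

```bash
python3 -c "
from plant import ctrl
print(ctrl.finish_job())"
```

```text
the job is handed in; nothing more can be done
None
```

The job is handed in: the label holder is in the rail, card to the front, still gripped and pressing the fitted holder against its hard stop with about 16 N; the hand-in call returned no verdict.

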